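Start the drying of a painted model car body

TASK

Set the car body drying. First rock the power box's wide rocker fully over to on by pushing down its raised half, then press the timer's long bar key fully down so that it stays down, then press the dryer's round start button fully down and let it come back up. Each in that order; leave the timer's square key up, and do not move or lift the car body or the other loose things.

Things in the scene. Friction and masses are not known exactly. Their poses are not given: they have to be found in the camera images.
- power_box: fixed grey mains switch box, 130 x 80 mm, 32 mm high, with one white rocker on top, 64 mm long (along x) and 34 mm wide, a shallow V of two flat halves hinged across the box's centre, hinge line 38 mm above the table; origin under the box's centre, x along its length, z up
- rocker_press (a point): point on the raised (+x) half of the rocker, on its centre line, 22 mm from the hinge. Off: that half slopes up at 0.3 rad away from the hinge (this point 44.5 mm, the end 47.5 mm above the table) and the other half lies level. On: the +x half lies level, 38 mm above the table, and the other slopes up
- rocker (a joint): tilt of the rocker (rad): 0 off, 0.30 fully on (a stop); grows as the raised half is pushed down. It starts at 0 to 0.04, turns with about 2.5 N at the press point, has no spring and stays where it is left
- timer: fixed grey timer, 90 (x) x 150 (y) mm, 36 mm high, with a dark display and two white latching keys on top; origin under its centre, z up
- long_key_top (a point): centre of the top of the long bar key (22 x 60 mm, long along the timer's y), the long drying time; 46 mm above the table when up, 40 mm when down
- long_key (a joint): how far the long key is pressed (m): 0 up, 0.006 fully down (a stop); moves with about 2.5 N, no spring: stays where it is left
- short_key_top (a point): centre of the top of the square key (22 x 22 mm), the short drying time, 77 mm from the long key's centre towards the timer's -y; same heights. Not to be pressed
- short_key (a joint): how far the square key is pressed (m): 0 up, 0.006 down; moves and stays like the long one
- dryer: fixed white low drying base, 180 (x) x 140 (y) mm, 40 mm high, with a brown mat that carries the car; origin under its centre, z up; the start button is on its -x side
- start_top (a point): centre of the top of the round white start button (32 mm across, in a 48 mm round collar 48 mm high); 58 mm above the table when up, 52 mm fully down
- start (a joint): how far the start button is pressed (m): 0 up, 0.006 fully down (a stop); spring, 1.5 N to begin, 5 N fully down, comes back up by itself
- car: orange plastic car body (model, 122 x 46 x 35 mm high) standing loose on the dryer's mat, across it; origin at the centre of its underside. To be left alone
- jar_a: small loose paint jar, 34 mm across, 48 mm high, beside the power box; origin at the centre of its underside. To be left alone
- jar_b: small loose paint jar, 34 mm across, 48 mm high, behind the timer; origin at the centre of its underside. To be left alone
- tape: loose roll of tape lying flat, 54 mm across, 15 mm high; origin at the centre of its underside. To be left alone
- brush: loose brush lying down, 160 mm long, under 30 mm high; origin at the centre of its underside. To be left alone
- screwdriver: loose small screwdriver lying down, 140 mm long, under 30 mm high; origin at the centre of its underside. To be left alone
- cup: loose white cup, 64 mm across, 70 mm high; origin at the centre of its underside. To be left alone

How it is judged:
By the outcome, as a careful person would: the job done as asked, in the order asked, and still so for the second after the job is handed in, with the robot touching nothing.
It also fails if it takes over 46 s, if anything falls off the work surface, if the arm or the gripper's body presses on something with over 40 N, if the wrist force passes 120 N, or if a joint passes its speed limit or range.

ROBOT

A 7-joint arm with a two-finger parallel gripper is mounted at the origin on the work surface. World frame = base frame: x ahead of the robot, y to its left, z up, the work surface at z = 0. Lengths are in m, angles in rad, forces in N, time in s.
With the tool pointing down it reaches from about 0.4 to 0.925 m from the base axis. Payload 4.1 kg.
Tool frame: the origin (TCP) lies at the very end of the fingers, on their centre line; the grasp point (between the pads) lies 19 mm behind it; z points along the fingers, y is the line along which they close (so a half turn about z gives the same grasp; the last joint's range is limited). The gripper opens to 85 mm and grips with 20 to 120 N. Pads are 22 mm wide; open, the fingers measure 114 mm over their backs; the gripper's body (76 mm by 85 mm) begins 54 mm behind the grasp point. The pads swing forward as they close: fully open they stand 13 mm farther back than shut.
Start: joints at [1.111, 0.398, 0.045, 1.537, -0.019, 1.207, -0.051], TCP at [0.23, -0.608, 0.231] pointing down, gripper open.
Joint ranges: [-2.82, 2.82], [-0.49, 2.23], [-1.37, 1.46], [0, 2.46], [-1.36, 4.5], [0.23, 2], [-2.94, 2.94]. Speed limits (rad/s): [2.57, 2.57, 3.14, 3.14, 3.14, 3.14, 3.14].

INTERFACE

Orientations are given as a unit quaternion [x, y, z, w].
In Python, from workcell import sense, snapshot, job_done, spot_in, outline_of, landmark_of gives the robot as it stands.
- The arm moves only by the tool drive_tool, never from a script. Its argument "deltas" is a list of rows, each a list of 6 numbers: the shift along the tool's x, y, z in m, then the turn, a rotation vector about the tool's x, y, z in degrees. A call has exactly 8 rows; each row shifts and turns the commanded pose from where the row before left it, along the tool's axes as they then stand; what a row does not reach is not made up. A row lasts 1/8 s, in which the tool goes at most 62.5 mm and 10.7 degrees, less where a joint would pass 70% of its speed; a pose out of reach is approached as far as the arm can. A call with a gripper value outside its range is refused whole. "claw" is the finger opening in m, from 0 to 0.0854, set as the call begins (left out, the last holds). The fingers move at their own pace and stop on an object; "squeeze" is the grip in N (left out, the last holds). Time passes only in rows, so rows that do not move let the fingers close, or fill a call up. It gives the time, the measured TCP pose, the force, the opening and the grip force at its end, in the units of the state.
- sense(): the state, without advancing time (a new reading comes with each control period).
- snapshot(name): name is "scene" or "top" or "wrist"; returns a dict with "frame" (384x512x3 uint8, blue, green, red), "K" (3x3 intrinsics, pixels), "origin" and "attitude" of the camera in the world. Camera axes: x right, y up, looking along -z (the intrinsics and any distortion apply to the point x, -y, -z); pixel columns grow to the right and rows downward; lengths in m; the calibration is good to about 2 mm. A picture is of the moment at which its call begins. There is no depth.
- job_done(): hands the job in; it is judged then, once.
Trained networks look in a picture, given as the dict that the camera call returned (one of the last four; its "shot" number tells which), for a name from the list of things; names that differ only in an ending like _2 or _b are one class to them, and where a whole thing is asked for, a point or a joint stands for the part that bears it (a point fixed in the world has none). Each returns a list of dicts, best first, with "confidence" (0 to 1); they miss things now and then, are a little off and sometimes report something else, mostly with a low value. They report only what shows in the picture. A call takes as long as a camera call.
- spot_in(thing, picture): "location" ([row, column] in pixels, amid what is visible of it).
- outline_of(thing, picture): "region" (384x512 bool, what is visible of it) and "location" ([row, column] in pixels, amid what is visible of it).
- landmark_of(thing, picture): "location" ([row, column] in pixels: a listed point, or the origin of a listed thing).
The state is a dict: "time": time; "joint_pos": joint angles; "qd": joint speeds; "tau": joint torques, N m; "tool_pos": TCP position; "tool_rot": TCP orientation; "ft_force": force on the tool from outside, world axes, zero at the start; "moment": the same for the moment, N m; "opening": opening from 0.0 (shut) to 1.0 (fully open); "finger_force": force on a finger pad.
Only numpy, scipy, OpenCV 4.12 (cv2) and the standard library are available. Lean on these libraries where they do the work, as an engineer would, in place of code of your own. Each camera call takes 0.05 s, during which the arm holds its last target. There are 200 camera calls.

## Working session

There is one attempt and no reset: what is moved stays moved. The work goes in short steps, Python scripts to look and compute and a tool call to move; the robot and the scene stay as the last step left them, time stands still between calls to the robot, and variables do not carry over. Pictures are saved under pics/ and viewed, at most 13 in all, crops included, and the job is handed in when it is done.

Besides the shell and the picture viewer there is one more tool, called after "Emit:" as name(argument=value, ...) on one line, values as JSON. drive_tool: Moves the arm, as the interface text tells. Its arguments: {"type":"object","properties":{"deltas":{"type":"array","items":{"type":"array","items":{"type":"number"}}},"claw":{"type":"number"},"squeeze":{"type":"number"}},"required":["deltas"]}

```bash
mkdir -p pics; ls
cat > h.py <<'E'
import numpy as np, cv2
from workcell import *
from scipy.spatial.transform import Rotation as R
def ray(p,loc):
    K=np.array(p["K"]);r,c=loc
    d=np.array([(c-K[0,2])/K[0,0],-(r-K[1,2])/K[1,1],-1.])
    A=np.array(p["attitude"])
    M=A if A.shape==(3,3) else R.from_quat(A).as_matrix()
    return np.array(p["origin"]),M@d
def atz(p,loc,z):
    o,d=ray(p,loc); return o+d*(z-o[2])/d[2]
E
python3 - <<'E'
from h import *
P={n:snapshot(n) for n in("top","scene")}
print({k:v for k,v in P["top"].items() if k!="frame"})
for n,p in P.items():
    cv2.imwrite(f"pics/{n}0.png",p["frame"])
    for t,z in(("rocker_press",.0445),("long_key_top",.046),("short_key_top",.046),("start_top",.058),("power_box",0),("timer",0),("dryer",0),("car",.045),("jar_a",0),("cup",0)):
        for d in landmark_of(t,p)[:2]: print(n,t,np.round(d["location"],1),round(d["confidence"],2),atz(p,d["location"],z).round(4))
s=sense();print(s["tool_pos"],s["tool_rot"],s["time"])
print(R.from_quat(s["tool_rot"]).as_matrix().round(3))
E
```

```text
pics
{'K': array([[396.30716121,   0.        , 251.4212929 ],
       [  0.        , 396.30716121, 186.67259809],
       [  0.        ,   0.        ,   1.        ]]), 'origin': array([0.39125203, 0.03220741, 1.01019393]), 'attitude': array([ 0.07686532, -0.07974241, -0.69797385,  0.70750645]), 'shot': 1}
top rocker_press [207.9 376.7] 0.73 [ 0.5598 -0.2807  0.0445]
top long_key_top [213.6 142.9] 0.67 [0.5374 0.295  0.046 ]
top long_key_top [166.  393.1] 0.65 [ 0.6675 -0.3279  0.046 ]
top start_top [229.9 269.9] 0.62 [ 0.5002 -0.0161  0.058 ]
top power_box [221.4 370. ] 0.6 [ 0.5322 -0.276   0.    ]
top timer [214.8 158.7] 0.88 [0.5418 0.2667 0.    ]
top timer [164.  391.5] 0.48 [ 0.6862 -0.3412  0.    ]
top dryer [206.7 265.5] 0.62 [ 0.5667 -0.0075  0.    ]
top dryer [228.2 342.2] 0.58 [ 0.5137 -0.2039  0.    ]
top car [191.5 270.9] 0.59 [ 0.5974 -0.019   0.045 ]
top jar_a [231.8 344. ] 0.6 [ 0.5046 -0.2081  0.    ]
top jar_a [187.5 181.1] 0.44 [0.6144 0.213  0.    ]
top cup [166.5 393.8] 0.73 [ 0.6794 -0.3468  0.    ]
scene rocker_press [247.  110.2] 0.74 [ 0.5628 -0.2838  0.0445]
scene rocker_press [226.1 139.3] 0.55 [ 0.546  -0.2114  0.0445]
scene long_key_top [136.3 315.4] 0.6 [0.5289 0.2882 0.046 ]
scene short_key_top [141.1 293. ] 0.48 [0.5122 0.2282 0.046 ]
scene power_box [249.4 108.1] 0.97 [ 0.5335 -0.2887  0.    ]
scene power_box [314.7 111.2] 0.64 [ 0.6804 -0.3384  0.    ]
scene timer [158.2 309. ] 0.93 [0.5501 0.2572 0.    ]
scene car [204.6 228.6] 0.56 [ 0.5998 -0.0181  0.045 ]
scene jar_a [224.5 140.1] 0.84 [ 0.5092 -0.2025  0.    ]
scene jar_a [185.4 314.5] 0.78 [0.632  0.2104 0.    ]
scene cup [319.1 108.9] 0.65 [ 0.6866 -0.3455  0.    ]
scene cup [204.1 223.9] 0.51 [ 0.5616 -0.0097  0.    ]
[ 0.22950878 -0.60816598  0.23136684] [9.83766470e-01 1.79453409e-01 2.03022510e-05 7.31998926e-05] 1.1
[[ 0.936  0.353  0.   ]
 [ 0.353 -0.936 -0.   ]
 [ 0.     0.    -1.   ]]
```

View pics/top0.png

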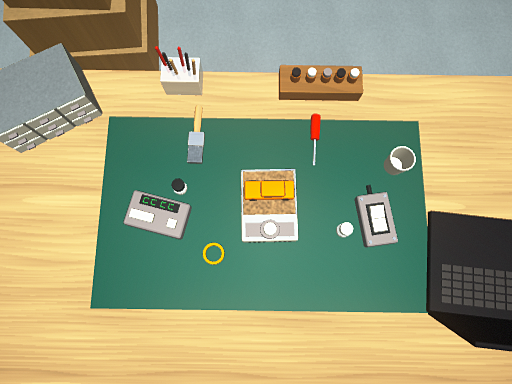

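View pics/scene0.png

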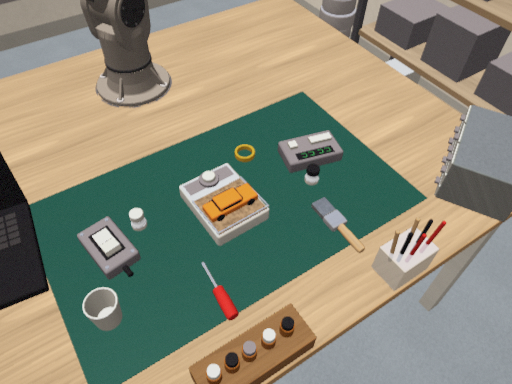

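Pics: the power box is at about (376,219) with jar_a at (345,229), and the timer at (157,214) has its long key at (142,215) and square key at (172,224). The start button is at (270,229). I'll approach the box with the fingers shut.

Emit:
drive_tool(deltas=[[0.047, -0.025, 0.004, 0, 0, 0], [0.047, -0.025, 0.004, 0, 0, 0], [0.047, -0.025, 0.004, 0, 0, 0], [0.047, -0.025, 0.004, 0, 0, 0], [0.047, -0.025, 0.004, 0, 0, 0], [0.047, -0.025, 0.004, 0, 0, 0], [0.045, -0.025, 0.004, 0, 0, 10.35], [0, 0, 0.004, 0, 0, 10.35]], claw=0)

```text
time: 2.1
tool_pos: [0.4777, -0.3236, 0.1994]
tool_rot: [1.0, 0.001, 0.001, -0.001]
ft_force: [0.4, -1.2, -0.9]
opening: -0.002
finger_force: 0.0
```

```bash
cat > look.py <<'E'
from h import *
import sys
def look(names,tag=None,cams=("wrist","top")):
    for n in cams:
        p=snapshot(n)
        if tag: cv2.imwrite(f"pics/{n}{tag}.png",p["frame"])
        for t,z in names:
            for d in landmark_of(t,p)[:2]: print(n,t,np.round(d["location"],1),round(d["confidence"],2),atz(p,d["location"],z).round(4))
    s=sense();print(s["tool_pos"].round(4),R.from_quat(s["tool_rot"]).as_matrix().round(3).tolist(),s["opening"],s["ft_force"].round(2),s["time"])
E
python3 -c "
from look import *
look((('rocker_press',.0445),('power_box',0),('jar_a',0)),'1')"
```

```text
wrist rocker_press [ 93.  201.2] 0.86 [ 0.5569 -0.2785  0.0445]
wrist power_box [115. 210.] 0.6 [ 0.5344 -0.2807  0.    ]
wrist jar_a [136.  145.9] 0.63 [ 0.5111 -0.2074  0.    ]
top rocker_press [210.  376.9] 0.57 [ 0.5545 -0.2809  0.0445]
top rocker_press [210.4 266.6] 0.33 [ 0.5498 -0.0085  0.0445]
top power_box [224.3 374.1] 0.9 [ 0.5248 -0.2861  0.    ]
top jar_a [230.6 341. ] 0.5 [ 0.5075 -0.2006  0.    ]
top jar_a [188.7 180.9] 0.44 [0.6112 0.2134 0.    ]
[ 0.4732 -0.3299  0.1996] [[1.0, -0.001, 0.0], [-0.001, -1.0, -0.001], [0.0, 0.001, -1.0]] -0.0021661425079635387 [-0.47 -0.15  0.28] 2.5
```

View pics/wrist1.png

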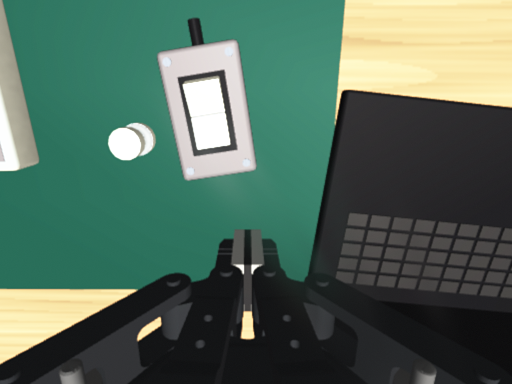

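Wrist view: the box lid's screws are at (167,62), (229,51), (190,172) and (246,163), and the rocker hinge is near (209,115). jar_a is at (130,142), clear of the box. Next I'll check which half is raised and the box's axis.

```bash
python3 -c "
from h import *
p=snapshot('wrist')
f=p['frame'];c=cv2.resize(f[35:190,150:265],None,fx=5,fy=5,interpolation=cv2.INTER_CUBIC);cv2.imwrite('pics/crop1.png',cv2.resize(c,None,fx=.77,fy=.77))
S=[atz(p,(r,c),.032) for c,r in((167,62),(229,51),(190,172),(246,163))]
print(np.round(S,4),np.mean(S,0)); u=(S[0]+S[1]-S[2]-S[3]); print(np.degrees(np.arctan2(u[1],u[0])))
g=f[60:165,175:240].min(2); m=(g>215).astype(np.uint8)
n,l,st,ce=cv2.connectedComponentsWithStats(m)
for i in range(1,n):
  if st[i,4]>150: print(st[i],ce[i]+[175,60],cv2.boxPoints(cv2.minAreaRect(np.argwhere(l==i)[:,::-1].astype(np.float32)))+[175,60],f[60:165,175:240][l==i].mean(0))
"
```

```text
[[ 0.5808 -0.2522  0.032 ]
 [ 0.5904 -0.3117  0.032 ]
 [ 0.4725 -0.2681  0.032 ]
 [ 0.4822 -0.3276  0.032 ]] [ 0.53145843 -0.28990994  0.032     ]
8.376370352196284
[   0    0   65  105 1927] [221.20965231 112.47690711] [[173.61351585  60.21891785]
 [228.09729767  51.61621857]
 [245.55405426 162.1756897 ]
 [191.07027435 170.77838898]] [221.08614427 222.00363259 228.40010379]
[   0   13   49   72 2388] [199.67462312 108.29480737] [[174.48011732  78.53050613]
 [209.96021271  71.06100845]
 [224.28382111 139.09814453]
 [188.8037262  146.56764221]] [254.09757119 254.41164154 254.28433836]
```

View pics/crop1.png

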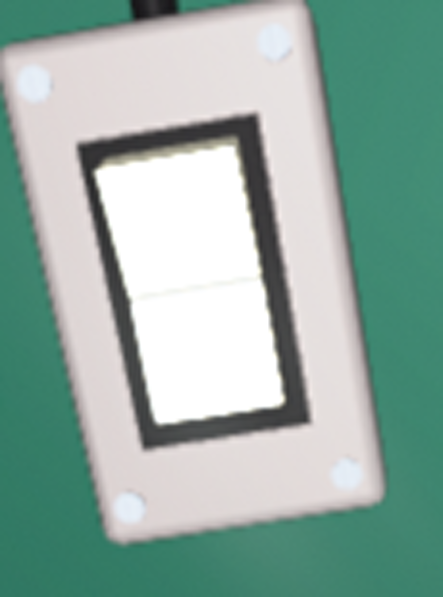

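Emit:
drive_tool(deltas=[[0.028, -0.016, 0.01, 0, 0, 0], [0.028, -0.017, 0.02, 0, 0, 0], [0.029, -0.017, 0.03, 0, 0, 0], [0, 0, 0.03, 0, 0, 0], [0, 0, 0.03, 0, 0, 0], [0, 0, 0.01, 0, 0, 0], [0, 0, 0, 0, 0, 0], [0, 0, 0, 0, 0, 0]])

```text
time: 3.55
tool_pos: [0.5596, -0.2797, 0.0708]
tool_rot: [1.0, -0.0, 0.001, 0.001]
ft_force: [0.3, 0.0, -0.4]
opening: 0.001
finger_force: 0.0
```

```bash
python3 -c "
from look import *
look((('rocker_press',.0445),),'2')"
```

```text
wrist rocker_press [232.8 247.3] 0.72 [ 0.5548 -0.2787  0.0445]
wrist rocker_press [ 15.9 347.6] 0.51 [ 0.6739 -0.3292  0.0445]
top rocker_press [209.5 378.9] 0.72 [ 0.5558 -0.286   0.0445]
[ 0.5593 -0.2794  0.0704] [[1.0, -0.001, 0.002], [-0.001, -1.0, -0.001], [0.002, 0.001, -1.0]] 0.003735807890883278 [ 0.   -0.76 -1.27] 3.75
```

View pics/wrist2.png

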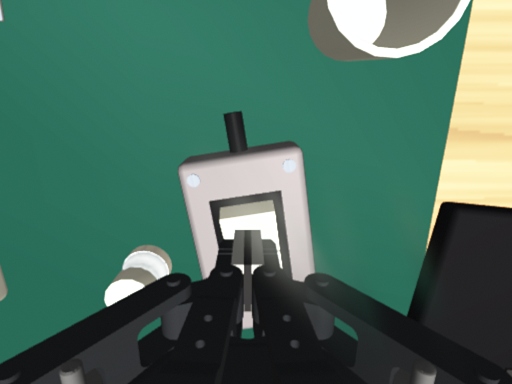

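The fingertip at (247,232) is centred over the raised half, whose end face shows at (248,212). Pressing down.

Emit:
drive_tool(deltas=[[-0.001, 0, 0.01, 0, 0, 0], [0, 0, 0.008, 0, 0, 0], [0, 0, 0.004, 0, 0, 0], [0, 0, 0.003, 0, 0, 0], [0, 0, 0.003, 0, 0, 0], [0, 0, 0.002, 0, 0, 0], [0, 0, 0.002, 0, 0, 0], [0, 0, 0, 0, 0, 0]])

```text
time: 4.75
tool_pos: [0.5581, -0.2787, 0.0381]
tool_rot: [1.0, -0.0, 0.0, -0.0]
ft_force: [-1.1, 2.0, 5.8]
opening: -0.004
finger_force: 2.9
```

Emit:
drive_tool(deltas=[[0, 0, 0.001, 0, 0, 0], [0, 0, 0.001, 0, 0, 0], [0, 0, 0.001, 0, 0, 0], [0, 0, 0, 0, 0, 0], [0, 0, 0, 0, 0, 0], [0, 0, 0, 0, 0, 0], [0, 0, 0, 0, 0, 0], [0, 0, 0, 0, 0, 0]])

```text
time: 5.75
tool_pos: [0.5582, -0.2788, 0.0379]
tool_rot: [1.0, -0.0, 0.0, 0.0]
ft_force: [-7.2, 4.4, 22.1]
opening: -0.0
finger_force: 10.9
```

Emit:
drive_tool(deltas=[[0, 0, -0.01, 0, 0, 0], [0, 0, -0.04, 0, 0, 0], [-0.02, 0, -0.05, 0, 0, 0], [-0.03, 0, -0.05, 0, 0, 0], [-0.02, -0.01, 0, 0, 0, 0], [0, 0, 0, 0, 0, 0], [0, 0, 0, 0, 0, 0], [0, 0, 0, 0, 0, 0]])

```text
time: 6.75
tool_pos: [0.4882, -0.2691, 0.1835]
tool_rot: [1.0, -0.0, -0.0, -0.0]
ft_force: [0.1, 0.9, -0.2]
opening: 0.0
finger_force: 0.0
```

```bash
python3 -c "
from look import *
look((('rocker_press',.038),('long_key_top',.046),('short_key_top',.046),('timer',0)),'3')
a=cv2.imread('pics/wrist3.png');cv2.imwrite('pics/crop3.png',cv2.resize(a[20:220,130:330],None,fx=3,fy=3))"
```

```text
wrist rocker_press [102.1 260.2] 0.94 [ 0.5589 -0.2799  0.038 ]
top rocker_press [187.1 180.5] 0.74 [0.607  0.2078 0.038 ]
top long_key_top [211.8 141.4] 0.8 [0.5418 0.299  0.046 ]
top short_key_top [222.8 170.2] 0.64 [0.5156 0.2268 0.046 ]
top timer [216.8 159. ] 0.83 [0.5366 0.2656 0.    ]
top timer [228.6 340.8] 0.73 [ 0.5126 -0.2002  0.    ]
[ 0.4877 -0.269   0.1843] [[1.0, -0.0, 0.0], [-0.0, -1.0, -0.0], [0.0, 0.0, -1.0]] 0.001936960012276832 [-0.23  0.39  0.27] 7.25
```

View pics/crop3.png

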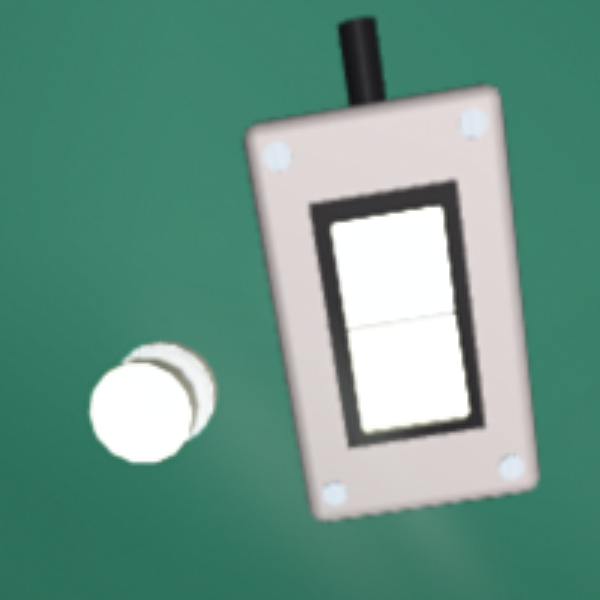

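The rocker now lies flat on the +x half: the end face is gone and the frame edges are symmetric. Moving to the timer.

Emit:
drive_tool(deltas=[[0, -0.03, -0.005, 0, 0, 0], [0, -0.06, -0.005, 0, 0, 0], [0, -0.06, 0, 0, 0, 0], [0, -0.06, 0, 0, 0, 0], [-0.005, -0.06, 0, 0, 0, 0], [-0.005, -0.06, 0, 0, 0, 0], [-0.005, -0.06, 0, 0, 0, 0], [-0.005, -0.06, 0, 0, 0, 0]])

```text
time: 8.25
tool_pos: [0.4677, 0.1828, 0.1947]
tool_rot: [1.0, -0.0, 0.001, 0.0]
ft_force: [0.9, 0.0, -0.4]
opening: -0.004
finger_force: 0.0
```

Emit:
drive_tool(deltas=[[0, -0.06, 0, 0, 0, 0], [0, -0.04, 0.01, 0, 0, 0], [0, 0, 0, 0, 0, 0], [0, 0, 0, 0, 0, 0], [0, 0, 0, 0, 0, 0], [0, 0, 0, 0, 0, 0], [0, 0, 0, 0, 0, 0], [0, 0, 0, 0, 0, 0]])

```text
time: 9.25
tool_pos: [0.468, 0.2808, 0.1844]
tool_rot: [1.0, -0.0, 0.0, 0.0]
ft_force: [0.1, 0.4, -0.3]
opening: 0.004
finger_force: 0.0
```

```bash
python3 -c "
from look import *
look((('long_key_top',.046),('short_key_top',.046),('timer',0),('jar_b',0)),'4',('wrist',))"
```

```text
wrist long_key_top [106.  224.6] 0.67 [0.5357 0.3022 0.046 ]
wrist short_key_top [128.8 309.3] 0.7 [0.5153 0.2245 0.046 ]
wrist short_key_top [108.1 225.5] 0.39 [0.5338 0.3014 0.046 ]
wrist jar_b [ 22.1 313.8] 0.75 [0.6133 0.2168 0.    ]
[0.4679 0.281  0.1842] [[1.0, -0.0, 0.0], [-0.0, -1.0, -0.0], [0.0, 0.0, -1.0]] -0.005180158958369121 [ 0.35 -0.55 -0.35] 9.5
```

View pics/wrist4.png

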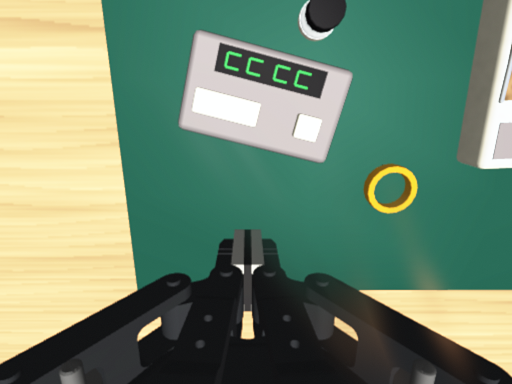

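The long key is at pixel (226,107), the square key at (308,128) and the tape at (391,189), clear of the press.

Emit:
drive_tool(deltas=[[0.022, -0.007, 0.01, 0, 0, 0], [0.022, -0.007, 0.02, 0, 0, 0], [0.023, -0.006, 0.03, 0, 0, 0], [0, 0, 0.03, 0, 0, 0], [0, 0, 0.025, 0, 0, 0], [0, 0, 0.007, 0, 0, 0], [0, 0, 0, 0, 0, 0], [0, 0, 0, 0, 0, 0]])

```text
time: 10.5
tool_pos: [0.5357, 0.3016, 0.0636]
tool_rot: [1.0, -0.0, 0.001, -0.001]
ft_force: [0.2, -0.9, 0.2]
opening: 0.005
finger_force: 0.0
```

```bash
python3 -c "
from look import *
look((('long_key_top',.046),('short_key_top',.046)),'5',('wrist','top'))"
```

```text
wrist long_key_top [234.2 249.1] 0.94 [0.5341 0.3016 0.046 ]
wrist short_key_top [262.2 376.5] 0.56 [0.5156 0.2247 0.046 ]
top long_key_top [214.1 140.7] 0.62 [0.5361 0.3003 0.046 ]
top short_key_top [222.5 170.8] 0.59 [0.5164 0.2253 0.046 ]
[0.5351 0.3011 0.0628] [[1.0, -0.0, 0.001], [-0.0, -1.0, 0.0], [0.001, -0.0, -1.0]] -0.0010885385564155783 [ 0.28 -0.6  -0.74] 10.8
```

View pics/wrist5.png

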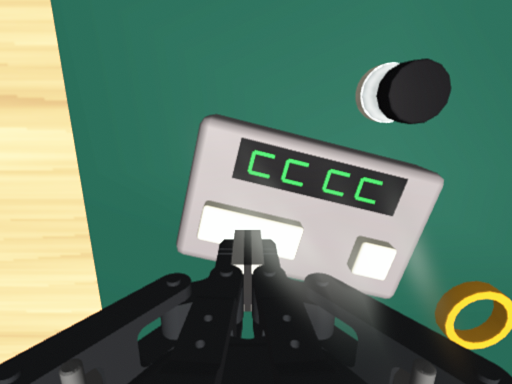

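The fingertip is centred on the long key at about (248,232), with the square key clear at (373,258). Pressing.

Emit:
drive_tool(deltas=[[0, 0, 0.008, 0, 0, 0], [0, 0, 0.006, 0, 0, 0], [0, 0, 0.003, 0, 0, 0], [0, 0, 0.003, 0, 0, 0], [0, 0, 0.002, 0, 0, 0], [0, 0, 0.002, 0, 0, 0], [0, 0, 0.001, 0, 0, 0], [0, 0, 0, 0, 0, 0]])

```text
time: 11.8
tool_pos: [0.5347, 0.3008, 0.0397]
tool_rot: [1.0, -0.0, -0.0, 0.001]
ft_force: [-6.8, -4.6, 17.7]
opening: 0.001
finger_force: 8.7
```

Emit:
drive_tool(deltas=[[0, 0, -0.01, 0, 0, 0], [0, 0, -0.04, 0, 0, 0], [-0.03, 0, -0.05, 0, 0, 0], [-0.03, 0.02, -0.05, 0, 0, 0], [-0.01, 0, 0, 0, 0, 0], [0, 0, 0, 0, 0, 0], [0, 0, 0, 0, 0, 0], [0, 0, 0, 0, 0, 0]])

```text
time: 12.8
tool_pos: [0.465, 0.2808, 0.1859]
tool_rot: [1.0, -0.0, -0.001, 0.0]
ft_force: [0.3, 0.7, -0.7]
opening: -0.0
finger_force: 0.0
```

```bash
python3 -c "
from look import *
look((('start_top',.058),('car',.045)),'6',('wrist','top','scene'))
a=cv2.imread('pics/wrist6.png');cv2.imwrite('pics/crop6.png',cv2.resize(a[10:190,150:370],None,fx=3.3,fy=3.3))"
```

```text
wrist start_top [ 98.3 226.5] 0.65 [0.539  0.2997 0.058 ]
top start_top [230.5 271.9] 0.47 [ 0.4988 -0.0209  0.058 ]
top car [191.1 270.9] 0.79 [ 0.5985 -0.019   0.045 ]
scene start_top [220.3 139.9] 0.75 [ 0.5428 -0.2058  0.058 ]
scene start_top [177.7 208.7] 0.59 [ 0.5153 -0.0209  0.058 ]
scene car [207.9 232.5] 0.74 [ 0.6126 -0.0155  0.045 ]
[0.465  0.2811 0.1873] [[1.0, -0.0, 0.0], [-0.0, -1.0, -0.0], [0.0, 0.0, -1.0]] -0.001984035970983657 [ 0.91 -0.3  -0.26] 13.25
```

View pics/crop6.png

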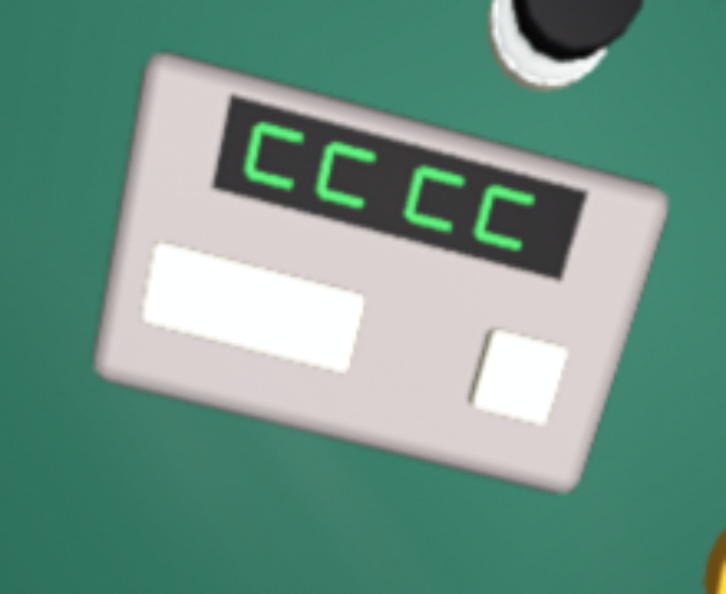

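The long key is down with no side wall showing, and the square key is up. On to the dryer.

Emit:
drive_tool(deltas=[[-0.005, 0.04, 0, 0, 0, 0], [-0.005, 0.06, 0, 0, 0, 0], [-0.005, 0.06, 0, 0, 0, 0], [-0.005, 0.06, 0, 0, 0, 0], [-0.005, 0.05, 0, 0, 0, 0], [0, 0.03, 0, 0, 0, 0], [0, 0, 0, 0, 0, 0], [0, 0, 0, 0, 0, 0]])

```text
time: 14.25
tool_pos: [0.4399, -0.0179, 0.1874]
tool_rot: [1.0, 0.0, 0.0, -0.0]
ft_force: [-0.7, 0.2, -0.6]
opening: 0.003
finger_force: 0.0
```

```bash
python3 -c "
from look import *
look((('start_top',.058),('car',.045)),'7',('wrist','top'))"
```

```text
wrist start_top [109.  243.3] 0.64 [ 0.5053 -0.0133  0.058 ]
top car [191.8 267.3] 0.93 [ 0.5965 -0.01    0.045 ]
[ 0.4398 -0.0182  0.1873] [[1.0, 0.001, 0.0], [0.001, -1.0, 0.0], [0.0, -0.0, -1.0]] -0.0012243903957471394 [ 1.18 -0.32  0.13] 14.55
```

View pics/wrist7.png

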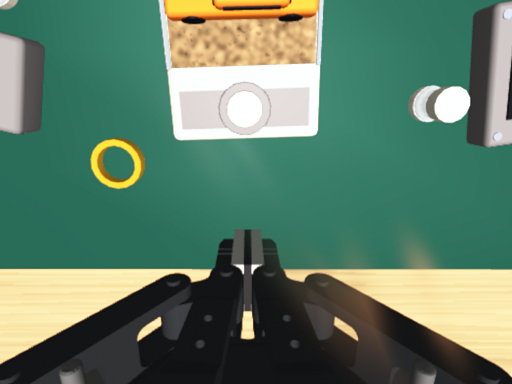

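The button centre is at pixel (245,108), and the car is well ahead at (242,8).

Emit:
drive_tool(deltas=[[0.022, -0.001, 0.01, 0, 0, 0], [0.022, -0.001, 0.02, 0, 0, 0], [0.021, -0.001, 0.03, 0, 0, 0], [0, 0, 0.03, 0, 0, 0], [0, 0, 0.02, 0, 0, 0], [0, 0, 0.007, 0, 0, 0], [0, 0, 0, 0, 0, 0], [0, 0, 0, 0, 0, 0]])

```text
time: 15.55
tool_pos: [0.5056, -0.0159, 0.0713]
tool_rot: [1.0, -0.0, 0.001, 0.0]
ft_force: [1.3, 0.3, 0.9]
opening: 0.004
finger_force: 0.0
```

```bash
python3 -c "
from look import *
look((('start_top',.058),),'8',('wrist','top'))"
```

```text
wrist start_top [237.6 242.9] 0.93 [ 0.5039 -0.0123  0.058 ]
[ 0.5053 -0.016   0.071 ] [[1.0, -0.0, 0.001], [-0.0, -1.0, -0.0], [0.001, 0.0, -1.0]] -0.0018803357846381352 [-0.86 -0.83 -0.25] 15.75
```

View pics/wrist8.png

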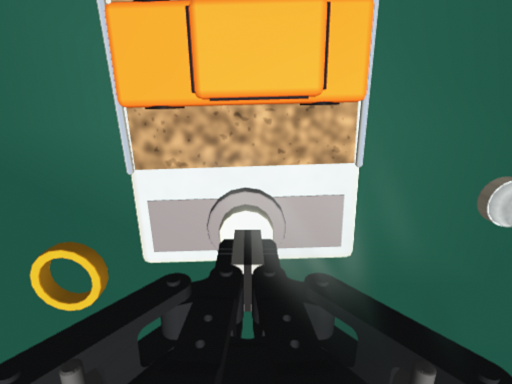

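The fingertip is over the button at (246,228). Pressing with a 1.5 mm sideways correction.

Emit:
drive_tool(deltas=[[0, -0.0015, 0.006, 0, 0, 0], [0, 0, 0.005, 0, 0, 0], [0, 0, 0.003, 0, 0, 0], [0, 0, 0.003, 0, 0, 0], [0, 0, 0.002, 0, 0, 0], [0, 0, 0.002, 0, 0, 0], [0, 0, 0.001, 0, 0, 0], [0, 0, 0, 0, 0, 0]])

```text
time: 16.75
tool_pos: [0.5046, -0.0144, 0.0516]
tool_rot: [1.0, -0.0, -0.001, 0.001]
ft_force: [-9.7, 1.1, 30.3]
opening: -0.001
finger_force: 15.5
```

Emit:
drive_tool(deltas=[[0, 0, -0.01, 0, 0, 0], [0, 0, -0.03, 0, 0, 0], [0, 0, -0.04, 0, 0, 0], [-0.02, 0, -0.04, 0, 0, 0], [-0.03, 0, -0.02, 0, 0, 0], [0, 0, 0, 0, 0, 0], [0, 0, 0, 0, 0, 0], [0, 0, 0, 0, 0, 0]])

```text
time: 17.75
tool_pos: [0.4549, -0.0145, 0.1874]
tool_rot: [1.0, -0.0, -0.001, -0.0]
ft_force: [-0.2, 0.4, -0.0]
opening: -0.001
finger_force: 0.0
```

```bash
python3 -c "
from look import *
look((('start_top',.058),('car',.045)),'9',('wrist','top','scene'))
print(job_done())"
```

```text
wrist start_top [126.4 246.5] 0.82 [ 0.5051 -0.0127  0.058 ]
wrist car [ 10.6 242.9] 0.96 [ 0.5997 -0.0098  0.045 ]
top car [189.7 269.3] 0.97 [ 0.602 -0.015  0.045]
top car [207.9 376.5] 0.21 [ 0.5597 -0.2801  0.045 ]
scene car [207.4 232.2] 0.73 [ 0.611  -0.0154  0.045 ]
scene car [138.4 315.7] 0.28 [0.5348 0.2846 0.045 ]
[ 0.4548 -0.0144  0.1882] [[1.0, -0.0, -0.0], [-0.0, -1.0, -0.0], [-0.0, 0.0, -1.0]] -0.0018306084093488958 [-0.43  0.21  0.1 ] 18.2
the job is handed in; nothing more can be done
None
```

I switched the rocker on, latched the long key down, and pressed the start button to its stop and released it, in that order, then handed the job in at about 18 s with the arm clear; pictures showed the rocker on, the long key down and the square key up, but I didn't view a final picture of the button or the loose things.

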